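# Set out the serving row by the pressure cooker

## Task

Set the counter for serving, taking left, right and front as the robot sees them: stand the aluminium cup in the middle of the round cork trivet, cover it with the small steel lid, and stand the red-capped jar midway between the blue bowl and the cup, in line with them. Lay the wooden spatula flat in front of that row (on the robot's side), parallel to it and 12 cm from the row's centre line to its own, its middle opposite the jar and its blade to the right; it starts out lying where the jar must go. Leave the bowl and the yellow-capped jar where they are.

Things in the scene. Friction and masses are not known exactly. Their poses are not given: they have to be found in the camera images.
- cup: Open aluminium cup, loose, 75 mm high, round, about 64 mm across at the rim and narrower at the foot, wall 3 mm, about 80 g. Starts upright on the counter. Origin: centre of its underside; z up.
- lid: Small round steel lid, loose, a flat disc 80 mm across and 5 mm thick with a black upright knob 16 mm across and 24 mm high in its middle (29 mm high in all), about 70 g. Starts lying on the counter, knob up. Origin: centre of the disc's underside; z up through the knob. It simply rests on the cup's rim.
- red_jar: Small glass jar with a red cap and red label, closed, loose, about 50 mm across and 75 mm high, about 160 g. Origin: centre of its underside; z up.
- yellow_jar: The same jar with a yellow cap and yellow label; a bystander, to be left alone. Origin: centre of its underside.
- spatula: Wooden spatula, loose, lying flat, 260 mm long, about 60 g, balancing within 10 mm of its middle. Origin: the middle of its length, on its underside. x points along it from the handle to the blade, z up. Handle 18 mm wide and 10 mm thick, from x = -130 to +45 mm; flat blade 50 mm wide and 8 mm thick, from x = +40 to +130 mm.
- trivet: Round cork trivet, fixed to the counter, 110 mm across and 8 mm thick. Origin: centre of its underside, on the counter; z up. The bowl stands 280 mm from it (centre to centre), to its left or its right, along the trivet's own y axis.
- bowl: Blue enamel bowl, 120 mm across the rim and 50 mm high, standing on the counter; it marks the other end of the row and must not be moved. Origin: centre of its underside.
There are look-alikes about, which are no part of the job. Of the things shaped like the trivet, the cork one is meant.

How it is judged:
By the outcome, as a careful person would: the job done as asked, in the order asked, and still so for the second after the job is handed in, with the robot touching nothing.
It also fails if it takes over 115 s, if anything falls off the work surface, if the arm or the gripper's body presses on something with over 40 N, if the wrist force passes 120 N, or if a joint passes its speed limit or range.

## Robot

A 6-joint arm with a two-finger parallel gripper is mounted at the origin on the work surface. World frame = base frame: x ahead of the robot, y to its left, z up, the work surface at z = 0. Lengths are in m, angles in rad, forces in N, time in s.
With the tool pointing down it reaches from about 0.3 to 0.775 m from the base axis. Payload 14.6 kg.
Tool frame: the origin (TCP) lies at the very end of the fingers, on their centre line; the grasp point (between the pads) lies 19 mm behind it; z points along the fingers, y is the line along which they close (so a half turn about z gives the same grasp; the last joint's range is limited). The gripper opens to 94 mm and grips with 3 to 60 N. Pads are 16 mm wide; open, the fingers measure 119 mm over their backs; the gripper's body (75 mm by 177 mm) begins 78 mm behind the grasp point.
Start: joints at [1.137, 0.3, 1.521, -0, 1.321, -0.067], TCP at [0.197, 0.513, 0.205] pointing down, gripper open.
Joint ranges: [-3.03, 3.03], [-0.79, 2.21], [0.23, 2.52], [-1.04, 4.18], [0, 3.07], [-2.55, 2.55]. Speed limits (rad/s): [2.22, 2.22, 2.57, 3.14, 3.14, 3.14].

## Interface

Orientations are given as [roll, pitch, yaw] about the fixed x, y, z axes, in that order (R = Rz(yaw) Ry(pitch) Rx(roll)).
In Python, from station import ctrl, cams gives the robot as it stands. The module is installed in compiled form; this text tells all that it offers.
- The arm moves only by the tool arm_command, never from a script. Its argument "plan" is a list that holds one entry, the list of rows, each a list of 7 numbers: the shift along the tool's x, y, z in parts of the range, where 1.0 means 750 mm, then the turn, a rotation vector about the tool's x, y, z in a scale on which 1.0 is 4 rad, then the closure, from -1 (fully open) to 1 (shut). A call has 1 to 12 rows; each row is the pose to reach, as a shift and turn from the pose commanded when the call began, along the tool's axes at that moment; what a row does not reach only later rows make up. A row lasts 1/10 s, in which the tool goes at most 50 mm and 8.59 degrees, less where a joint would pass 70% of its speed; a pose out of reach is approached as far as the arm can. A call with a gripper value outside its range is refused whole. The fingers move at their own pace and stop on an object; "squeeze" is the grip in N (left out, the last holds). Time passes only in rows, so rows that repeat a pose let the fingers close. It gives the time, the measured TCP pose, the force, the opening and the grip force at its end, in the units of the state.
- ctrl.get_obs(): the state, without advancing time (a new reading comes with each control period).
- cams.camera(name): name is "side" or "top" or "wrist"; returns (picture, depth): 480x640x3 uint8, blue, green, red; 480x640 float32, m along the optical axis (not along the pixel's ray), 0 where there is no reading.
- cams.camera_info(name): a dict with "fx", "fy", "cx", "cy" (pixels), "world_to_cam" (4x4, takes a point from world to camera coordinates). Camera axes: x right, y down, z forward; pixel columns grow to the right and rows downward; lengths in m; the calibration is good to about 2 mm. A picture is of the moment at which its call begins: read the wrist's pose just before it. camera_info takes no time and is no camera call; for the wrist camera it gives the pose at the moment of the call.
- ctrl.hand_in(): hands the job in; it is judged then, once.
The state is a dict: "time_s": time; "qpos": joint angles; "joint_vel": joint speeds; "tau": joint torques, N m; "ee_pos": TCP position; "eef_rot": TCP orientation; "force": force on the tool from outside, world axes, zero at the start; "moment": the same for the moment, N m; "grip_width": finger opening in m; "grip_force": force on a finger pad.
Only numpy, scipy, OpenCV 4.12 (cv2) and the standard library are available. Lean on these libraries where they do the work, as an engineer would, in place of code of your own. Each camera call takes 0.05 s, during which the arm holds its last target. There are 200 camera calls.

## Working session

There is one attempt and no reset: what is moved stays moved. The work goes in short steps, Python scripts to look and compute and a tool call to move; the robot and the scene stay as the last step left them, time stands still between calls to the robot, and variables do not carry over. Pictures are saved under pics/ and viewed, at most 14 in all, crops included, and the job is handed in when it is done.

Besides the shell and the picture viewer there is one more tool, called after "Call:" as name([rows], argument=value, ...), one row to a line, values as JSON. arm_command: Moves the arm, as the interface text tells. Its arguments: {"type":"object","properties":{"plan":{"type":"array"},"squeeze":{"type":"number"}},"required":["plan"]}

```bash
mkdir -p pics; ls; python3 - <<'E'
from station import ctrl,cams
import cv2,numpy as np
o=ctrl.get_obs();print(o['ee_pos'],o['eef_rot'],o['grip_width'],o['time_s'])
for n in('top','side'):
    p,d=cams.camera(n);cv2.imwrite(f'pics/{n}0.png',p);np.save(f'{n}0.npy',d)
    i=cams.camera_info(n);print(n,i)
E
```

```text
pics
[0.19713904 0.5131785  0.20488319] [-3.14044884e+00 -6.60761866e-05  2.77479401e+00] 0.09392904458368438 0.0
top {'fx': 472.05690535215535, 'fy': 472.05690535215535, 'cx': 313.5460729420756, 'cy': 240.21915988504273, 'world_to_cam': array([[ 0.00381625, -0.99992542,  0.01160144,  0.00761259],
       [-0.98211884, -0.00593148, -0.18816854,  0.55451534],
       [ 0.18822332, -0.0106759 , -0.98206823,  0.81055056],
       [ 0.        ,  0.        ,  0.        ,  1.        ]])}
side {'fx': 602.8147606144141, 'fy': 602.8147606144141, 'cx': 325.2279671394555, 'cy': 237.49623867276915, 'world_to_cam': array([[ 0.96016525, -0.27907359, -0.01416402, -0.52725626],
       [-0.1964959 , -0.6382767 , -0.74430653,  0.14334094],
       [ 0.19867573,  0.71744044, -0.66768793,  1.19660296],
       [ 0.        ,  0.        ,  0.        ,  1.        ]])}
```

View pics/top0.png

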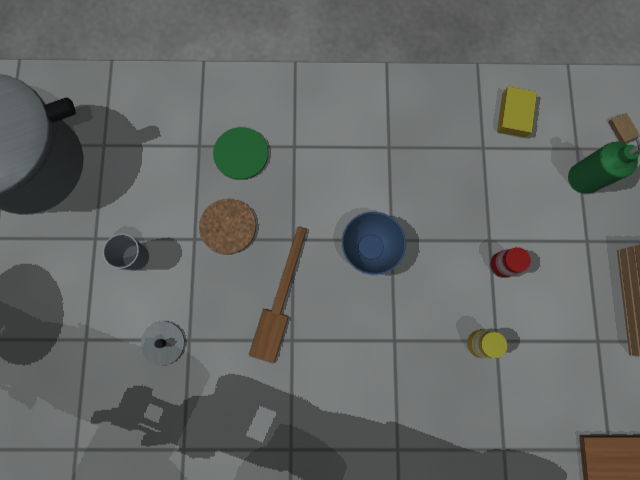

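View pics/side0.png

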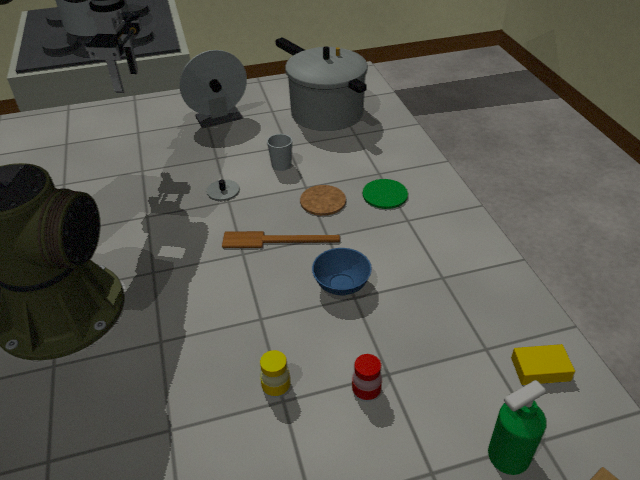

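The top view shows:
- cup (123,252)
- small steel lid (163,343)
- cork trivet (228,226), with a green look-alike disc at (241,153)
- spatula, handle end (302,230) to blade end (264,358)
- bowl (374,243)
- red jar (511,262)
- yellow jar (488,344)

The side view also shows a big pot lid on a stand at (213,85), which is not the small one.

```bash
cat > h.py <<'E'
import numpy as np,cv2
from station import ctrl,cams
def cloud(n,d,info=None):
    i=info or cams.camera_info(n);v,u=np.mgrid[:480,:640]
    P=np.stack([(u-i['cx'])/i['fx']*d,(v-i['cy'])/i['fy']*d,d],-1)
    W=i['world_to_cam'];return (P-W[:3,3])@W[:3,:3]
def ray(n,u,v,z,i=None):
    i=i or cams.camera_info(n);W=i['world_to_cam'];R=W[:3,:3];c=-R.T@W[:3,3]
    r=R.T@np.array([(u-i['cx'])/i['fx'],(v-i['cy'])/i['fy'],1]);return c+r*(z-c[2])/r[2]
def circ(P):
    c,r=cv2.minEnclosingCircle(P[:,:2].astype(np.float32));return np.round(c,4),round(r,4)
E
python3 - <<'E'
from h import *
p=cv2.imread('pics/top0.png');d=np.load('top0.npy');C=cloud('top',d)
print('counter z',np.median(C[280:320,400:450,2]))
def reg(u0,u1,v0,v1,zl,zh,name,extra=None):
    m=np.zeros((480,640),bool);m[v0:v1,u0:u1]=1;m&=(C[...,2]>zl)&(C[...,2]<zh)&(d>0)
    if extra is not None:m&=extra
    m=cv2.morphologyEx(m.astype(np.uint8),cv2.MORPH_OPEN,np.ones((2,2)))>0
    Q=C[m];print(name,m.sum(),'circ',circ(Q),'mean',Q.mean(0).round(4),'zmax',Q[:,2].max().round(4));return Q
reg(95,155,225,280,.065,.09,'cup rim')
reg(135,190,315,370,.002,.012,'lid disc')
reg(135,190,315,370,.02,.04,'lid knob')
reg(195,260,195,258,.004,.014,'trivet')
reg(335,412,205,280,.042,.06,'bowl')
reg(485,540,240,285,.068,.09,'red')
reg(460,515,325,362,.068,.09,'yellow')
hsv=cv2.cvtColor(p,cv2.COLOR_BGR2HSV);w=(hsv[...,1]>100)&(hsv[...,0]<20)
m=w.copy();m[:215]=0;m[370:]=0;m[:,:245]=0;m[:,315:]=0
v,u=np.nonzero(m);Q=np.array([ray('top',a,b,.009) for a,b in zip(u,v)])[:,:2]
r=cv2.minAreaRect(Q.astype(np.float32));print('spat',m.sum(),r,cv2.boxPoints(r))
cc=p[180:290,90:270];cv2.imwrite('pics/crop1.png',cv2.resize(p[120:380,90:320],None,fx=2.3,fy=2.3,interpolation=3))
E
```

```text
counter z -0.000354597619358652
cup rim 308 circ (array([0.452 , 0.2092]), 0.199) mean [0.529  0.3532 0.0691] zmax 0.9003
lid disc 1315 circ (array([0.3738, 0.1731]), 0.1547) mean [0.3666 0.2862 0.0059] zmax 0.9003
lid knob 70 circ (array([0.3661, 0.2903]), 0.01) mean [0.3668 0.2871 0.0244] zmax 0.0324
trivet 2430 circ (array([0.5124, 0.1132]), 0.1526) mean [0.5876 0.1745 0.0097] zmax 0.9003
bowl 656 circ (array([ 0.5543, -0.107 ]), 0.0671) mean [ 0.5546 -0.106   0.0403] zmax 0.0542
red 515 circ (array([ 0.5216, -0.3711]), 0.0417) mean [ 0.5159 -0.3544  0.0703] zmax 0.0792
yellow 550 circ (array([ 0.3792, -0.1671]), 0.1872) mean [ 0.368  -0.3006  0.0748] zmax 0.9003
spat 2321 ((0.47422322630882263, 0.10831430554389954), (0.12071871757507324, 0.2621912658214569), 78.96440124511719) [[0.33399785 0.07416527]
 [0.5913407  0.02397691]
 [0.6144486  0.14246334]
 [0.35710573 0.1926517 ]]
```

View pics/crop1.png

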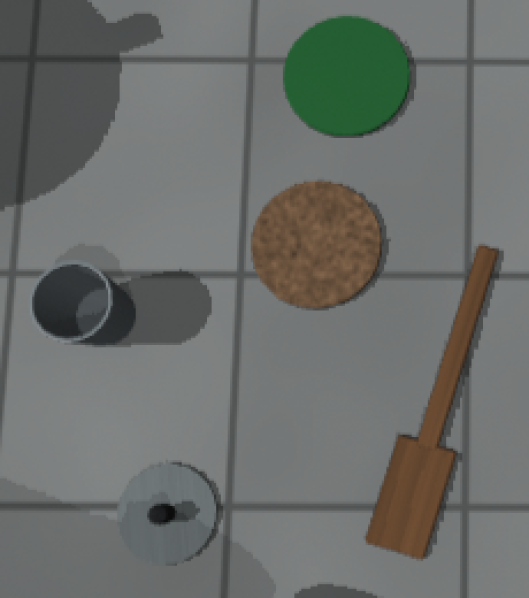

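```bash
cat >> h.py <<'E'
def rect(p,n,x0,x1,y0,y1,z,s=2,i=None):
    "metric view at height z, s px/mm: col = (y1-y)*1000*s, row=(x1-x)*1000*s"
    i=i or cams.camera_info(n);W=i['world_to_cam'];K=np.array([[i['fx'],0,i['cx']],[0,i['fy'],i['cy']],[0,0,1]])
    H=K@np.stack([W[:3,0],W[:3,1],W[:3,2]*z+W[:3,3]],1)
    k=1/(1000*s);A=np.array([[0,-k,x1],[-k,0,y1],[0,0,1]])
    return cv2.warpPerspective(p,H@A,(int((y1-y0)/k),int((x1-x0)/k)),flags=cv2.INTER_LINEAR|cv2.WARP_INVERSE_MAP)
def big(m):
    c,_=cv2.findContours(m.astype(np.uint8),cv2.RETR_EXTERNAL,cv2.CHAIN_APPROX_NONE);return max(c,key=cv2.contourArea)
def fit(c,x1,y1,s=2):
    (a,b),(w,h),_=cv2.fitEllipse(cv2.convexHull(c)) ;k=1/(1000*s)
    return np.round([x1-b*k,y1-a*k,w*k,h*k],4)
E
python3 - <<'E'
from h import *
p=cv2.imread('pics/top0.png')
def box(cx,cy,r,z):
    b=(cx-r,cx+r,cy-r,cy+r);R=rect(p,'top',*b,z);return R,cv2.cvtColor(R,cv2.COLOR_BGR2HSV),cx+r,cy+r
ims=[]
R,h,X,Y=box(.585,.176,.08,.008);c=big((h[...,1]>70)&(h[...,0]<25));t=fit(c,X,Y);print('trivet',t)
R,h,X,Y=box(.555,-.107,.09,.05);c=big((h[...,1]>80)&(h[...,0]>90)&(h[...,0]<130));b=fit(c,X,Y);print('bowl',b)
R,h,X,Y=box(.515,-.355,.05,.075);c=big((h[...,1]>150)&((h[...,0]<10)|(h[...,0]>170)));print('red',fit(c,X,Y));ims.append(R)
R,h,X,Y=box(.37,-.3,.05,.075);c=big((h[...,1]>150)&(h[...,0]>20)&(h[...,0]<35));print('yel',fit(c,X,Y))
R,h,X,Y=box(.53,.352,.05,.075);ims.append(R)
R,h,X,Y=box(.366,.286,.05,.005);ims.append(R);c=big(h[...,2]>95);print('lid',fit(c,X,Y))
v=b[:2]-t[:2];print('row',np.linalg.norm(v),np.degrees(np.arctan2(v[1],v[0])),'mid',(b+t)[:2]/2)
m=(h:=cv2.cvtColor(R:=rect(p,'top',.30,.65,-.0,.2,.009),cv2.COLOR_BGR2HSV))
k=((h[...,1]>100)&(h[...,0]<20)).astype(np.uint8)
n,L,S,_=cv2.connectedComponentsWithStats(k)
for j in range(1,n):
    if S[j,4]>5000:
        r=cv2.minAreaRect(np.argwhere(L==j)[:,::-1].astype(np.int32));q=cv2.boxPoints(r)/2000
        print('comp',S[j,4],np.round(np.c_[.65-q[:,1],.2-q[:,0]],4),np.round(np.array(r[1])/2,1),r[2])
ims.append(cv2.resize(R[:,:],(200,350)))
cv=np.zeros((350,800,3),np.uint8)
for j,q in enumerate(ims):cv[:q.shape[0],j*200:j*200+200]=q
cv2.imwrite('pics/r1.png',cv)
E
```

```text
trivet [0.5907 0.1767 0.1083 0.1092]
bowl [ 0.5516 -0.0999  0.1176  0.1182]
red [ 0.5174 -0.3494  0.0431  0.0492]
yel [ 0.3704 -0.2973  0.0427  0.0475]
lid [0.3718 0.2895 0.0955 0.4409]
row 0.2793499060318439 -98.04598468027925 mid [0.57115 0.0384 ]
comp 27409 [[0.537  0.2   ]
 [0.6435 0.2   ]
 [0.6435 0.123 ]
 [0.537  0.123 ]] [ 77.  106.5] 0.0
comp 27928 [[0.348  0.1286]
 [0.595  0.0563]
 [0.5812 0.0093]
 [0.3343 0.0816]] [ 48.9 257.3] 16.313852310180664Traceback (most recent call last):
  File "<stdin>", line 22, in <module>
ValueError: could not broadcast input array from shape (200,199,3) into shape (200,200,3)
```

```bash
python3 - <<'E'
from h import *
p=cv2.imread('pics/top0.png');d=np.load('top0.npy');C=cloud('top',d)
f=lambda cx,cy,r,z:cv2.resize(rect(p,'top',cx-r,cx+r,cy-r,cy+r,z,4),(400,400))
cup=f(.53,.352,.05,.075);lid=f(.366,.286,.05,.005)
cv2.imwrite('pics/r1.png',np.hstack([cup,lid]))
v=C[60:215,0:80];m=(v[...,2]>.05)&(d[60:215,0:80]>0);print('pot',v[m].min(0),v[m].max(0))
print(C[100:130,45:75:6][...,2].max())
m=np.zeros_like(d,bool);m[318:372,138:190]=1;m&=(C[...,2]>.02)&(C[...,2]<.035);print('knob',np.median(C[m],0))
m=np.zeros_like(d,bool);m[318:372,138:190]=1;m&=(C[...,2]>.003)&(C[...,2]<.01)&(abs(C[...,0]-.366)<.06)&(abs(C[...,1]-.286)<.06);print('disc',circ(C[m]),m.sum())
E
```

```text
pot [0.60984034 0.42574371 0.05001873] [0.82696991 0.58476694 0.16655132]
0.1483251107625721
knob [0.36915211 0.28809306 0.02809226]
disc (array([0.3653, 0.286 ]), 0.0562) 1192
```

View pics/r1.png

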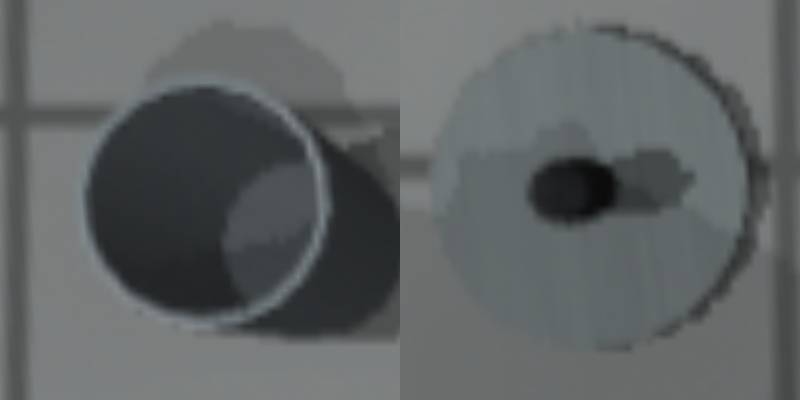

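The enlarged crop shows the open aluminium cup, rim centred at (206,200), and the steel lid with its knob, disc centred at (592,188). That puts the cup at (0.530, 0.3505) and the lid at (0.369, 0.288). The sizes agree at 63 and 80 mm, and the cork trivet was confirmed in the earlier crop. First I move above the cup with the closing line along y, clear of the pot.

The manual's scale: shifts go in shares of 750 mm and turns go in shares of 4 rad. Converting my numbers, -369 mm / 750 = -0.492, -32.5 mm / 750 = -0.0433, -0.367 rad / 4 = -0.0918.

Call:
arm_command([
  [[-0.492,-0.0433,0.0067,0,0,-0.0918,-1],[-0.492,-0.0433,0.0067,0,0,-0.0918,-1],[-0.492,-0.0433,0.0067,0,0,-0.0918,-1],[-0.492,-0.0433,0.0067,0,0,-0.0918,-1],[-0.492,-0.0433,0.0067,0,0,-0.0918,-1],[-0.492,-0.0433,0.0067,0,0,-0.0918,-1],[-0.492,-0.0433,0.0067,0,0,-0.0918,-1],[-0.492,-0.0433,0.0067,0,0,-0.0918,-1],[-0.492,-0.0433,0.0067,0,0,-0.0918,-1],[-0.492,-0.0433,0.0067,0,0,-0.0918,-1],[-0.492,-0.0433,0.0067,0,0,-0.0918,-1],[-0.492,-0.0433,0.0067,0,0,-0.0918,-1]],
], squeeze=12)

```text
time_s: 1.3
ee_pos: [0.5292, 0.3515, 0.2007]
eef_rot: [3.141, 0.0, -3.14]
force: [-0.1, 0.3, 0.3]
grip_width: 0.094
grip_force: 0.0
```

```bash
cat >> h.py <<'E'
from scipy.spatial.transform import Rotation as Ro
def go(x,y,z,yaw):
    o=ctrl.get_obs();R=Ro.from_euler('xyz',o['eef_rot']);T=Ro.from_euler('xyz',[np.pi,0,yaw])
    print('t',round(o['time_s'],2),'at',np.round(o['ee_pos'],4),'rot',np.round(o['eef_rot'],4),'q6',o['qpos'][5].round(2),'w',round(o['grip_width'],4),'F',np.round(o['force'],1))
    print('shift',np.round(R.inv().apply(np.array([x,y,z])-o['ee_pos'])*1000,1),'turn',np.round((R.inv()*T).as_rotvec(),4))
E
python3 - <<'E'
from h import *
go(.530,.3505,.033,np.pi)
i=cams.camera_info('wrist');p,d=cams.camera('wrist');cv2.imwrite('pics/w1.png',p)
W=i['world_to_cam'];print(W.round(3),-W[:3,:3].T@W[:3,3])
C=cloud('wrist',d,i);m=(d>0)&(C[...,2]>.07)&(C[...,2]<.08);print(m.sum(),C[m].min(0),C[m].max(0))
E
```

```text
t 1.3 at [0.5292 0.3515 0.2007] rot [ 3.1415e+00  1.0000e-04 -3.1400e+00] q6 -1.04 w 0.094 F [-0.1  0.3  0.3]
shift [ -0.8  -1.  167.7] turn [0.0001 0.0001 0.0016]
[[-0.001  1.    -0.001 -0.353]
 [ 0.966  0.001  0.258 -0.537]
 [ 0.258 -0.001 -0.966  0.25 ]
 [ 0.     0.     0.     1.   ]] [0.45346122 0.35339992 0.38027024]
1832 [0.49903076 0.32287816 0.07000669] [0.7572766  0.61748269 0.07995654]
```

View pics/w1.png

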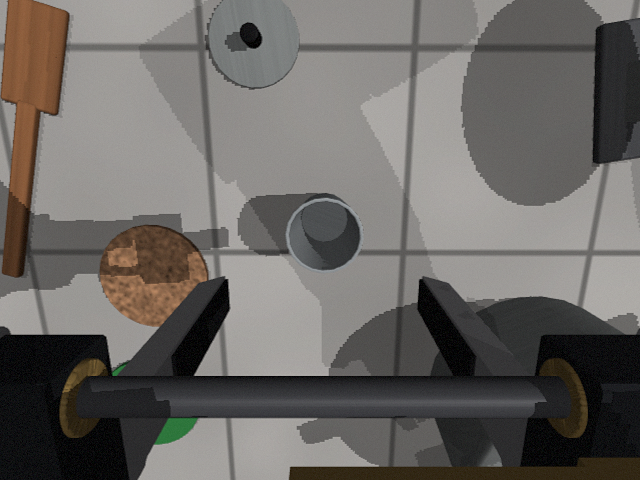

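Wrist view: the cup rim is centred near (324,234), between the open fingers. The trivet, lid and spatula show too.

```bash
python3 - <<'E'
from h import *
i=cams.camera_info('wrist')
for a in((324,234.5),(286,234),(362,234),(324,197),(324,272)):print(ray('wrist',*a,.075,i))
p=cv2.imread('pics/w1.png');h=cv2.cvtColor(rect(p,'wrist',.54,.66,.1,.25,.008,2,i),cv2.COLOR_BGR2HSV)
c=big((h[...,1]>70)&(h[...,0]<25)&(h[...,2]>20));print('trivet',fit(c,.66,.25))
print('lid',ray('wrist',253,41,.005,i))
E
```

```text
[0.52942797 0.35385734 0.075     ]
[0.52904936 0.3229836  0.075     ]
[0.52896962 0.38472441 0.075     ]
[0.49882025 0.35380692 0.075     ]
[0.56165597 0.35391044 0.075     ]
trivet [0.5909 0.1801 0.1085 0.1117]
lid [0.37111554 0.2910776  0.005     ]
```

To row units: 165 mm / 750 = 0.22, 160 mm / 750 = 0.2133.

Call:
arm_command([
  [[-0.0011,0.0007,0.0667,0,0,0,-1],[-0.0011,0.0007,0.1333,0,0,0,-1],[-0.0011,0.0007,0.1867,0,0,0,-1],[-0.0011,0.0007,0.2133,0,0,0,-1],[-0.0011,0.0007,0.22,0,0,0,-1],[-0.0011,0.0007,0.22,0,0,0,1],[-0.0011,0.0007,0.22,0,0,0,1],[-0.0011,0.0007,0.22,0,0,0,1],[-0.0011,0.0007,0.22,0,0,0,1],[-0.0011,0.0007,0.22,0,0,0,1],[-0.0011,0.0007,0.22,0,0,0,1],[-0.0011,0.0007,0.22,0,0,0,1]],
], squeeze=12)

```text
time_s: 2.55
ee_pos: [0.5314, 0.3516, 0.0365]
eef_rot: [3.141, 0.002, -3.141]
force: [-0.2, 2.0, 6.7]
grip_width: 0.0634
grip_force: 12.0
```

To row units: -100 mm / 750 = -0.1333, -60 mm / 750 = -0.08.

Call:
arm_command([
  [[0,0,0,0,0,0,1],[0,0,-0.0267,0,0,0,1],[0,0,-0.08,0,0,0,1],[0,0,-0.1333,0,0,0,1],[0,0,-0.1333,0,0,0,1]],
])

```text
time_s: 3.05
ee_pos: [0.5327, 0.3523, 0.1414]
eef_rot: [3.137, 0.007, -3.141]
force: [0.6, 0.5, -1.3]
grip_width: 0.0639
grip_force: 12.0
```

```bash
python3 - <<'E'
from h import *
go(.5908,.178,.15,np.pi)
i=cams.camera_info('wrist');p,d=cams.camera('wrist');q,e=cams.camera('top')
R=rect(q,'top',.43,.63,.25,.45,.115+.075-.03,2)
cv2.imwrite('pics/w2.png',np.hstack([p[:,:],cv2.copyMakeBorder(R[:400,:400],0,80,0,0,0)])[:, :1040][:,::1])
cv2.imwrite('pics/w2.png',np.hstack([p[100:500:1,200:500][:380],R[:380]]))
E
```

```text
t 3.05 at [0.5327 0.3523 0.1414] rot [ 3.1374  0.0075 -3.1414] q6 -1.04 w 0.0639 F [ 0.6  0.5 -1.3]
shift [ -58.1 -174.2   -8.9] turn [0.0042 0.0075 0.0002]
```

View pics/w2.png

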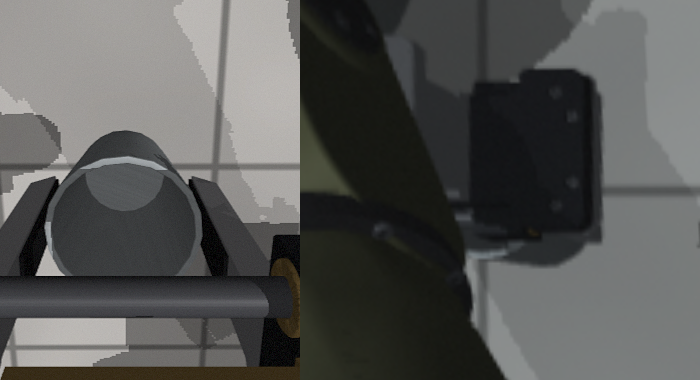

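```bash
python3 - <<'E'
from h import *
i=cams.camera_info('wrist');p,d=cams.camera('wrist');C=cloud('wrist',d,i)
go(.5908,.178,.15,np.pi)
m=(d>0)&(C[...,2]>.15)&(C[...,2]<.2)&(abs(C[...,1]-.352)<.04);m[:,:245]=0;m[:,403:]=0;m[374:]=0
z=C[...,2][m];print(m.sum(),np.percentile(z,[50,90,99,100]))
r=C[m&(C[...,2]>np.percentile(z,90)-.004)];print(r.min(0),r.max(0))
for u in(248,400):print(ray('wrist',u,310,np.percentile(z,95),i))
print(ray('wrist',324,258,np.percentile(z,95),i))
E
```

```text
t 3.2 at [0.5304 0.3509 0.1344] rot [-3.1408e+00 -1.3000e-03 -3.1415e+00] q6 -1.04 w 0.064 F [-0.3  0.3 -1.2]
shift [ -60.4 -173.   -15.6] turn [-0.0007 -0.0013  0.0001]
8441 [0.16567177 0.17481239 0.17566143 0.17695868]
[0.49843661 0.32081578 0.17081296] [0.55156779 0.38533518 0.17695868]
[0.52055572 0.32347    0.17514131]
[0.52055529 0.38326108 0.17514131]
[0.4991323  0.35336442 0.17514131]
```

Cup gripped, centred and upright. Comparing held cup and TCP, the wrist camera reads about 2.4 mm high in y and the top camera about 1 mm low. Corrected trivet position: (0.5905, 0.1777).

To row units: -173.2 mm / 750 = -0.2309, -59.6 mm / 750 = -0.0795.

Call:
arm_command([
  [[-0.0067,-0.02,-0.0208,0,0,0,1],[-0.024,-0.0707,-0.0208,0,0,0,1],[-0.044,-0.1293,-0.0208,0,0,0,1],[-0.064,-0.1867,-0.0208,0,0,0,1],[-0.076,-0.22,-0.0208,0,0,0,1],[-0.0795,-0.2309,-0.0208,0,0,0,1],[-0.0795,-0.2309,0.02,0,0,0,1],[-0.0795,-0.2309,0.0667,0,0,0,1],[-0.0795,-0.2309,0.1,0,0,0,1],[-0.0795,-0.2309,0.112,0,0,0,1],[-0.0795,-0.2309,0.112,0,0,0,1],[-0.0795,-0.2309,0.112,0,0,0,1]],
])

```text
time_s: 4.4
ee_pos: [0.591, 0.1783, 0.0528]
eef_rot: [3.141, 0.001, -3.141]
force: [-0.7, -0.0, -0.6]
grip_width: 0.0639
grip_force: 12.0
```

```bash
python3 - <<'E'
from h import *
go(.590,.1777,.0425,np.pi)
E
```

```text
t 4.4 at [0.591  0.1783 0.0528] rot [ 3.1413e+00  1.4000e-03 -3.1411e+00] q6 -1.34 w 0.0639 F [-0.7 -0.  -0.6]
shift [ 1.  -0.6 10.3] turn [0.0003 0.0014 0.0005]
```

To row units: 7 mm / 750 = 0.0093, 4 mm / 750 = 0.0053.

Call:
arm_command([
  [[0.0007,-0.0005,0.0053,0,0,0,1],[0.0007,-0.0005,0.0093,0,0,0,1],[0.0007,-0.0005,0.0093,0,0,0,1],[0.0007,-0.0005,0.0093,0,0,0,1]],
])

```text
time_s: 4.8
ee_pos: [0.59, 0.1777, 0.0447]
eef_rot: [3.142, 0.0, -3.141]
force: [-0.5, 0.1, -0.8]
grip_width: 0.0639
grip_force: 12.0
```

To row units: 2 mm / 750 = 0.0027, 1 mm / 750 = 0.0013.

Call:
arm_command([
  [[0,0,0.0013,0,0,0,1],[0,0,0.0027,0,0,0,1],[0,0,0.0027,0,0,0,1]],
])

```text
time_s: 5.1
ee_pos: [0.5907, 0.1781, 0.0441]
eef_rot: [3.141, 0.002, -3.141]
force: [-2.8, 1.7, 11.9]
grip_width: 0.0636
grip_force: 12.0
```

Contact at z 0.044, as expected for the trivet. Now releasing and retreating.

To row units: -155 mm / 750 = -0.2067, -135 mm / 750 = -0.18.

Call:
arm_command([
  [[0,0,-0.002,0,0,0,1],[0,0,-0.002,0,0,0,-1],[0,0,-0.002,0,0,0,-1],[0,0,-0.002,0,0,0,-1],[0,0,-0.002,0,0,0,-1],[0,0,-0.0533,0,0,0,-1],[0,0,-0.12,0,0,0,-1],[0,0,-0.18,0,0,0,-1],[0,0,-0.2067,0,0,0,-1],[0,0,-0.2067,0,0,0,-1]],
])

```text
time_s: 6.1
ee_pos: [0.591, 0.1779, 0.201]
eef_rot: [3.14, 0.006, -3.141]
force: [0.0, 0.3, -1.3]
grip_width: 0.0938
grip_force: 0.0
```

```bash
python3 - <<'E'
from h import *
go(.369,.2885,.15,np.pi)
i=cams.camera_info('wrist');p,d=cams.camera('wrist');C=cloud('wrist',d,i)
h=cv2.cvtColor(rect(p,'wrist',.51,.67,.1,.26,.008,2,i),cv2.COLOR_BGR2HSV)
c=big((h[...,1]>70)&(h[...,0]<25)&(h[...,2]>20));print('trivet',fit(c,.67,.26))
m=(d>0)&(C[...,2]>.076)&(C[...,2]<.09)&(abs(C[...,1]-.18)<.05)&(abs(C[...,0]-.59)<.05);r=C[m];print(m.sum(),r.min(0),r.max(0),circ(r))
cv2.imwrite('pics/w3.png',rect(p,'wrist',.51,.67,.1,.26,.083,3,i))
E
```

```text
t 6.1 at [0.591  0.1779 0.201 ] rot [ 3.1403  0.0055 -3.1414] q6 -1.34 w 0.0938 F [ 0.   0.3 -1.3]
shift [222.3 110.6  49.9] turn [0.0013 0.0055 0.0002]
trivet [0.5916 0.1793 0.1088 0.1093]
1209 [0.55759773 0.14855777 0.07600396] [0.6207601  0.21141518 0.08554495] (array([0.5894, 0.1797]), 0.0321)
```

View pics/w3.png

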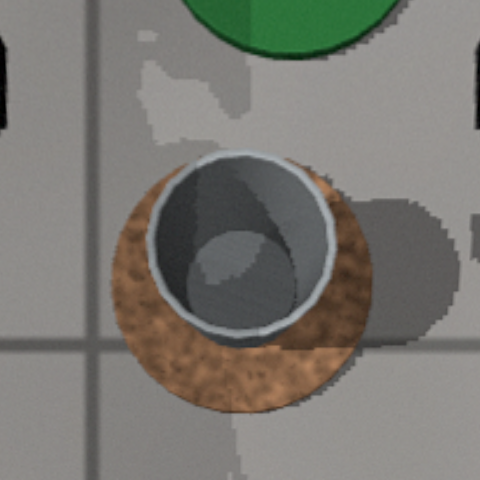

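The cup stands on the cork trivet, rim centre at (242,247) in the metric crop, about 2 mm from the trivet's centre. Next is the lid.

To row units: 221 mm / 750 = 0.2947, 111 mm / 750 = 0.148.

Call:
arm_command([
  [[0.0533,0.0267,0,0,0,0,-1],[0.112,0.056,0.0133,0,0,0,-1],[0.1707,0.0853,0.04,0,0,0,-1],[0.2267,0.1147,0.0667,0,0,0,-1],[0.2733,0.1373,0.0667,0,0,0,-1],[0.2947,0.148,0.0667,0,0,0,-1],[0.2947,0.148,0.0667,0,0,0,-1],[0.2947,0.148,0.0667,0,0,0,-1],[0.2947,0.148,0.0667,0,0,0,-1]],
])

```text
time_s: 7.05
ee_pos: [0.3696, 0.2881, 0.1469]
eef_rot: [-3.141, -0.001, 3.141]
force: [-0.6, -0.1, 0.3]
grip_width: 0.0941
grip_force: 0.0
```

```bash
python3 - <<'E'
from h import *
go(.370,.2888,.012,np.pi)
i=cams.camera_info('wrist');p,d=cams.camera('wrist');C=cloud('wrist',d,i)
m=(d>0)&(C[...,2]>.024)&(C[...,2]<.036)&(abs(C[...,1]-.29)<.03)&(abs(C[...,0]-.37)<.03);r=C[m];print(m.sum(),r.min(0),r.max(0),circ(r))
E
```

```text
t 7.05 at [0.3696 0.2881 0.1469] rot [-3.1410e+00 -6.0000e-04  3.1409e+00] q6 -0.99 w 0.0941 F [-0.6 -0.1  0.3]
shift [ -0.5   0.8 134.9] turn [-0.0005 -0.0006 -0.0007]
309 [0.36153372 0.28397867 0.02413288] [0.37667709 0.29916054 0.03164835] (array([0.3693, 0.2917]), 0.008)
```

To row units: 131 mm / 750 = 0.1747, 122 mm / 750 = 0.1627.

Call:
arm_command([
  [[0,0.0013,0.0667,0,0,0,-1],[0,0.0013,0.1267,0,0,0,-1],[0,0.0013,0.1627,0,0,0,-1],[0,0.0013,0.1747,0,0,0,-1],[0,0.0013,0.1747,0,0,0,-1],[0,0.0013,0.1747,0,0,0,-1]],
])

```text
time_s: 7.7
ee_pos: [0.3699, 0.2899, 0.0176]
eef_rot: [3.141, 0.001, 3.141]
force: [1.2, 0.1, -0.3]
grip_width: 0.094
grip_force: 0.0
```

```bash
python3 - <<'E'
from h import *
go(.3695,.289,.012,np.pi)
E
```

```text
t 7.7 at [0.3699 0.2899 0.0176] rot [3.1407e+00 1.4000e-03 3.1413e+00] q6 -0.98 w 0.094 F [ 1.2  0.1 -0.3]
shift [ 0.4 -0.9  5.6] turn [ 0.0009  0.0014 -0.0003]
```

To row units: 5 mm / 750 = 0.0067, -0.5 mm / 750 = -0.0007.

Call:
arm_command([
  [[0,-0.0007,0.0067,0,0,0,-1],[0,-0.0007,0.0067,0,0,0,-1],[0,-0.0007,0.0067,0,0,0,1],[0,-0.0007,0.0067,0,0,0,1],[0,-0.0007,0.0067,0,0,0,1],[0,-0.0007,0.0067,0,0,0,1],[0,-0.0007,0.0067,0,0,0,1],[0,-0.0007,0.0067,0,0,0,1],[0,-0.0007,0.0067,0,0,0,1],[0,-0.0007,0.0067,0,0,0,1],[0,-0.0007,0.0067,0,0,0,1],[0,-0.0007,0.0067,0,0,0,1]],
], squeeze=20)

```text
time_s: 8.9
ee_pos: [0.3689, 0.2891, 0.0114]
eef_rot: [-3.142, -0.0, -3.141]
force: [-0.3, -0.8, -0.1]
grip_width: 0.0176
grip_force: 0.0
```

To row units: -150 mm / 750 = -0.2, -125 mm / 750 = -0.1667.

Call:
arm_command([
  [[0,0,0,0,0,0,1],[0,0,-0.04,0,0,0,1],[0,0,-0.1067,0,0,0,1],[0,0,-0.1667,0,0,0,1],[0,0,-0.2,0,0,0,1],[0,0,-0.2,0,0,0,1],[0,0,-0.2,0,0,0,1]],
])

```text
time_s: 9.6
ee_pos: [0.3687, 0.2889, 0.1608]
eef_rot: [-3.141, -0.0, -3.141]
force: [-0.0, 0.0, -0.3]
grip_width: 0.0152
grip_force: 20.0
```

```bash
python3 - <<'E'
from h import *
i=cams.camera_info('wrist');p,d=cams.camera('wrist');cv2.imwrite('pics/w4.png',p);C=cloud('wrist',d,i)
m=(d>0)&(C[...,2]>.13)&(C[...,2]<.175)&(abs(C[...,1]-.29)<.03)&(abs(C[...,0]-.34)<.03);r=C[m];print(m.sum(),np.median(r,0))
A=np.c_[r[:,:2],np.ones(len(r))];print(np.linalg.lstsq(A,r[:,2],rcond=None)[0])
go(.590,.1777,.15,np.pi)
E
```

```text
8114 [0.35054507 0.29020269 0.15483053]
[0.1577608  0.00569655 0.09926205]
t 9.65 at [0.3685 0.2887 0.1601] rot [-3.1405e+00 -1.6000e-03 -3.1414e+00] q6 -0.98 w 0.0154 F [-0.  -1.  -1.1]
shift [-221.5 -111.1    9.9] turn [-0.0011 -0.0016  0.0002]
```

View pics/w4.png

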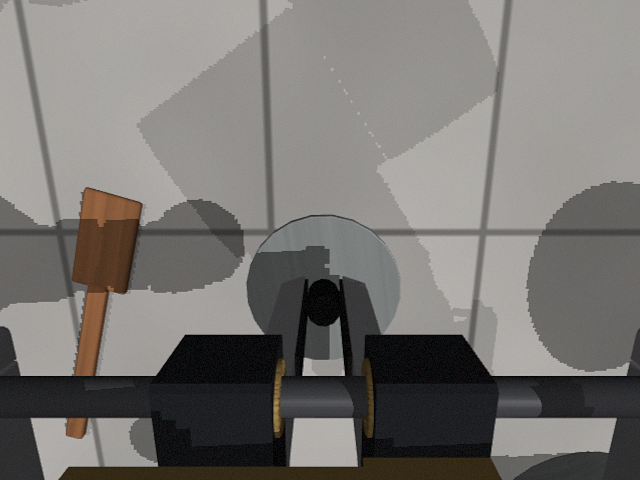

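The lid hangs level from the knob at (324,302), held between the fingers. Now carrying it over the cup.

Call:
arm_command([
  [[-0.0267,-0.0133,0,0,0,0,1],[-0.08,-0.04,0,0,0,0,1],[-0.1373,-0.0693,0,0,0,0,1],[-0.1947,-0.0973,0.0067,0,0,0,1],[-0.248,-0.124,0.0133,0,0,0,1],[-0.2827,-0.1413,0.0133,0,0,0,1],[-0.2953,-0.148,0.0133,0,0,0,1],[-0.2953,-0.148,0.04,0,0,0,1],[-0.2953,-0.148,0.0667,0,0,0,1],[-0.2953,-0.148,0.0773,0,0,0,1],[-0.2953,-0.148,0.0773,0,0,0,1],[-0.2953,-0.148,0.0773,0,0,0,1]],
])

```text
time_s: 10.85
ee_pos: [0.5905, 0.1785, 0.104]
eef_rot: [3.141, 0.0, -3.141]
force: [0.7, 0.7, -0.4]
grip_width: 0.0155
grip_force: 20.0
```

```bash
python3 - <<'E'
from h import *
go(.590,.1777,.094,np.pi)
E
```

```text
t 10.85 at [0.5905 0.1785 0.104 ] rot [ 3.1415e+00  4.0000e-04 -3.1410e+00] q6 -1.34 w 0.0155 F [ 0.7  0.7 -0.4]
shift [ 0.5 -0.8 10. ] turn [0.0001 0.0004 0.0006]
```

To row units: 8 mm / 750 = 0.0107, 5 mm / 750 = 0.0067.

Call:
arm_command([
  [[0.0007,-0.0008,0.0067,0,0,0,1],[0.0007,-0.0008,0.0107,0,0,0,1],[0.0007,-0.0008,0.0107,0,0,0,1],[0.0007,-0.0008,0.0107,0,0,0,1]],
])

```text
time_s: 11.25
ee_pos: [0.59, 0.1776, 0.0956]
eef_rot: [3.142, 0.0, -3.141]
force: [0.0, 0.5, -0.6]
grip_width: 0.0155
grip_force: 20.0
```

To row units: 2 mm / 750 = 0.0027, 1 mm / 750 = 0.0013.

Call:
arm_command([
  [[0,0,0.0013,0,0,0,1],[0,0,0.0027,0,0,0,1],[0,0,0.0027,0,0,0,1]],
])

```text
time_s: 11.55
ee_pos: [0.5905, 0.1776, 0.0946]
eef_rot: [3.141, 0.002, -3.141]
force: [-1.9, -0.5, 8.1]
grip_width: 0.0153
grip_force: 20.0
```

Contact with the rim at 0.0946. Releasing.

To row units: -110 mm / 750 = -0.1467, -90 mm / 750 = -0.12.

Call:
arm_command([
  [[0,0,-0.002,0,0,0,1],[0,0,-0.002,0,0,0,-0.5],[0,0,-0.002,0,0,0,-0.5],[0,0,-0.002,0,0,0,-0.5],[0,0,-0.002,0,0,0,-0.5],[0,0,-0.0533,0,0,0,-0.5],[0,0,-0.12,0,0,0,-0.5],[0,0,-0.1467,0,0,0,-0.5],[0,0,-0.1467,0,0,0,-0.5]],
])

```text
time_s: 12.45
ee_pos: [0.5911, 0.1778, 0.207]
eef_rot: [3.14, 0.006, -3.141]
force: [-0.6, -0.4, 0.6]
grip_width: 0.07
grip_force: 0.0
```

```bash
python3 - <<'E'
from h import *
i=cams.camera_info('wrist');p,d=cams.camera('wrist');C=cloud('wrist',d,i)
m=(d>0)&(C[...,2]>.079)&(C[...,2]<.096)&(abs(C[...,1]-.18)<.05)&(abs(C[...,0]-.59)<.05);r=C[m];print('lid',m.sum(),r.min(0),r.max(0),circ(r))
h=cv2.cvtColor(rect(p,'wrist',.51,.67,.1,.26,.008,2,i),cv2.COLOR_BGR2HSV)
c=big((h[...,1]>70)&(h[...,0]<25)&(h[...,2]>20));print('trivet',fit(c,.67,.26))
yaw=np.arctan2(.0723,-.2468)
for y in(yaw,yaw-np.pi): print(y,end=' ');go(.4647,.0698,.15,y)
cv2.imwrite('pics/w5.png',p)
E
```

```text
lid 7182 [0.55101442 0.13998852 0.08399226] [0.63070044 0.21863796 0.09576068] (array([0.5909, 0.1794]), 0.0401)
trivet [0.5914 0.1793 0.1088 0.1089]
2.8566164566798347 t 12.5 at [0.5903 0.1776 0.2043] rot [ 3.1412e+00  2.0000e-03 -3.1414e+00] q6 -1.34 w 0.0704 F [ 0.1  0.1 -0.8]
shift [ 125.7 -107.8   54. ] turn [0.0007 0.002  0.2852]
-0.28497619690995846 t 12.5 at [0.5903 0.1776 0.2043] rot [ 3.1412e+00  2.0000e-03 -3.1414e+00] q6 -1.34 w 0.0704 F [ 0.1  0.1 -0.8]
shift [ 125.7 -107.8   54. ] turn [-2.8000e-03  1.0000e-03 -2.8564e+00]
```

View pics/w5.png

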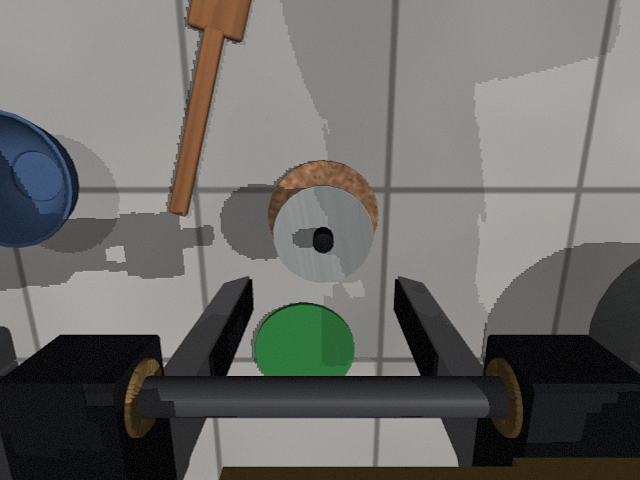

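Lid and trivet are concentric to under 1 mm: lid (323,234) over the trivet. The green disc is untouched. Next I go to the spatula, turning through the long way so joint 6 keeps room for the final turn.

To row units: 125.7 mm / 750 = 0.1676, 120 mm / 750 = 0.16, 1.68 rad / 4 = 0.42.

Call:
arm_command([
  [[0.02,-0.0173,0,0,0,0.035,-0.5],[0.04,-0.0347,0,0,0,0.07,-0.5],[0.06,-0.052,0,0,0,0.105,-0.5],[0.08,-0.0693,0,0,0,0.14,-0.5],[0.1,-0.0867,0,0,0,0.175,-0.5],[0.12,-0.104,0,0,0,0.21,-0.5],[0.14,-0.1213,0,0,0,0.245,-0.5],[0.16,-0.136,0,0,0,0.28,-0.5],[0.1676,-0.1437,0,0,0,0.315,-0.5],[0.1676,-0.1437,0,0,0,0.35,-0.5],[0.1676,-0.1437,0,0,0,0.385,-0.5],[0.1676,-0.1437,0,0,0,0.42,-0.5]],
])

```text
time_s: 13.7
ee_pos: [0.4636, 0.0696, 0.2018]
eef_rot: [-3.139, 0.0, 1.456]
force: [-0.2, 0.1, -0.6]
grip_width: 0.0705
grip_force: 0.0
```

To row units: 50 mm / 750 = 0.0667, 45 mm / 750 = 0.06, 1.747 rad / 4 = 0.4368.

Call:
arm_command([
  [[0,0,0.0053,0,0,0.0365,-0.5],[0,0,0.0107,0,0,0.0725,-0.5],[0,0,0.016,0,0,0.1093,-0.5],[0,0,0.0213,0,0,0.1458,-0.5],[0,0,0.0267,0,0,0.1823,-0.5],[0,0,0.032,0,0,0.2188,-0.5],[0,0,0.0373,0,0,0.255,-0.5],[0,0,0.0427,0,0,0.2915,-0.5],[0,0,0.048,0,0,0.328,-0.5],[0,0,0.0533,0,0,0.3645,-0.5],[0,0,0.06,0,0,0.401,-0.5],[0,0,0.0667,0,0,0.4368,-0.5]],
])

```text
time_s: 14.9
ee_pos: [0.4634, 0.0696, 0.1515]
eef_rot: [3.141, 0.003, -0.291]
force: [-0.4, 0.1, -0.1]
grip_width: 0.0707
grip_force: 0.0
```

Call:
arm_command([
  [[0,0,0,0,0,0,-0.5],[0,0,0,0,0,0,-0.5]],
])

```text
time_s: 15.1
ee_pos: [0.4638, 0.0697, 0.1526]
eef_rot: [3.141, 0.002, -0.281]
force: [-0.7, 0.4, 0.3]
grip_width: 0.0703
grip_force: 0.0
```

```bash
python3 - <<'E'
from h import *
i=cams.camera_info('wrist');p,d=cams.camera('wrist')
h=cv2.cvtColor(rect(p,'wrist',.30,.66,-.03,.2,.009,2,i),cv2.COLOR_BGR2HSV)
k=((h[...,1]>100)&(h[...,0]<20)&(h[...,2]>15)).astype(np.uint8)
n,L,S,_=cv2.connectedComponentsWithStats(k)
for j in range(1,n):
    if S[j,4]>2000:
        r=cv2.minAreaRect(np.argwhere(L==j)[:,::-1].astype(np.int32));q=cv2.boxPoints(r)/2000
        print('comp',S[j,4],np.round(np.c_[.66-q[:,1],.2-q[:,0]],4).tolist(),np.round(np.array(r[1])/2,1),r[2])
cv2.imwrite('pics/w6.png',p)
go(.4647,.070,.010,-.2848)
E
```

```text
comp 15910 [[0.5414000153541565, 0.20350000262260437], [0.6474000215530396, 0.1826000064611435], [0.633899986743927, 0.11420000344514847], [0.527999997138977, 0.13500000536441803]] [ 69.8 108. ] 11.118733406066895
comp 28789 [[0.349700003862381, 0.13109999895095825], [0.5960999727249146, 0.05719999969005585], [0.582099974155426, 0.010400000028312206], [0.33570000529289246, 0.08429999649524689]] [ 48.8 257.3] 16.699243545532227
t 15.15 at [0.464  0.0697 0.1529] rot [ 3.1412e+00  1.0000e-03 -2.8110e-01] q6 1.92 w 0.0706 F [-0.1  0.5  0.4]
shift [  0.7  -0.5 142.9] turn [0.0004 0.001  0.0037]
```

View pics/w6.png

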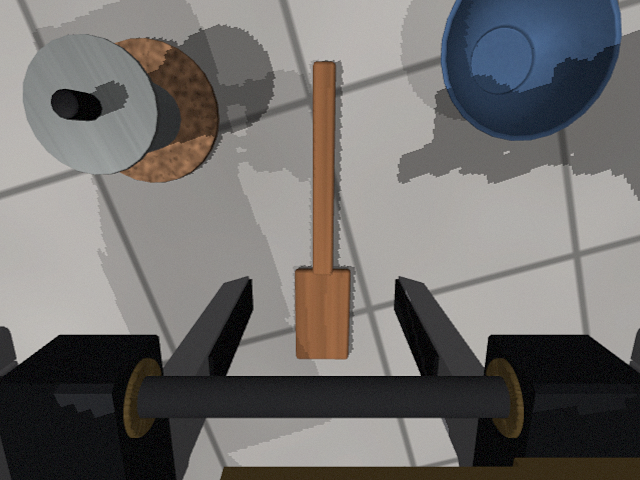

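The spatula's handle lies centred between the fingers (column 323), blade towards the robot at (323,315). Descending.

To row units: 142 mm / 750 = 0.1893, 138 mm / 750 = 0.184, 0.006 rad / 4 = 0.0015.

Call:
arm_command([
  [[0.0009,-0.0013,0.0667,0,0,0.0015,-0.5],[0.0009,-0.0013,0.1267,0,0,0.0015,-0.5],[0.0009,-0.0013,0.1667,0,0,0.0015,-0.5],[0.0009,-0.0013,0.184,0,0,0.0015,-0.5],[0.0009,-0.0013,0.1893,0,0,0.0015,-0.5],[0.0009,-0.0013,0.1893,0,0,0.0015,-0.5],[0.0009,-0.0013,0.1893,0,0,0.0015,-0.5]],
])

```text
time_s: 15.85
ee_pos: [0.4662, 0.0705, 0.0128]
eef_rot: [-3.141, -0.002, -0.291]
force: [-0.2, -0.2, 0.4]
grip_width: 0.0705
grip_force: 0.0
```

```bash
python3 - <<'E'
from h import *
go(.465,.0708,.003,-.287)
E
```

```text
t 15.85 at [0.4662 0.0705 0.0128] rot [-3.1408e+00 -2.2000e-03 -2.9070e-01] q6 1.93 w 0.0705 F [-0.2 -0.2  0.4]
shift [-1.2  0.1  9.8] turn [-0.0008 -0.0022 -0.0037]
```

To row units: 8.5 mm / 750 = 0.0113, 6 mm / 750 = 0.008.

Call:
arm_command([
  [[-0.0007,0,0.008,0,0,0,-0.5],[-0.0007,0,0.0113,0,0,0,-0.5],[-0.0007,0,0.0113,0,0,0,-0.5],[-0.0007,0,0.0113,0,0,0,1],[-0.0007,0,0.0113,0,0,0,1],[-0.0007,0,0.0113,0,0,0,1],[-0.0007,0,0.0113,0,0,0,1],[-0.0007,0,0.0113,0,0,0,1],[-0.0007,0,0.0113,0,0,0,1],[-0.0007,0,0.0113,0,0,0,1],[-0.0007,0,0.0113,0,0,0,1],[-0.0007,0,0.0113,0,0,0,1]],
], squeeze=25)

```text
time_s: 17.05
ee_pos: [0.4648, 0.0706, 0.0029]
eef_rot: [3.142, 0.0, -0.291]
force: [-0.2, -0.8, -0.6]
grip_width: 0.0177
grip_force: 25.0
```

To row units: -80 mm / 750 = -0.1067, -60 mm / 750 = -0.08.

Call:
arm_command([
  [[0,0,0,0,0,0,1],[0,0,0,0,0,0,1],[0,0,-0.0133,0,0,0,1],[0,0,-0.04,0,0,0,1],[0,0,-0.08,0,0,0,1],[0,0,-0.1067,0,0,0,1],[0,0,-0.1067,0,0,0,1],[0,0,-0.1067,0,0,0,1]],
])

```text
time_s: 17.85
ee_pos: [0.4647, 0.0706, 0.083]
eef_rot: [-3.141, -0.0, -0.291]
force: [0.2, -0.1, -0.6]
grip_width: 0.0177
grip_force: 25.0
```

```bash
python3 - <<'E'
from h import *
i=cams.camera_info('wrist');p,d=cams.camera('wrist');C=cloud('wrist',d,i)
h=cv2.cvtColor(p,cv2.COLOR_BGR2HSV);k=(h[...,1]>100)&(h[...,0]<20)&(d>0)&(C[...,2]>.04)&(C[...,2]<.15);k[400:]=0
r=C[k];A=np.c_[r[:,:2],np.ones(len(r))];print(k.sum(),np.linalg.lstsq(A,r[:,2],rcond=None)[0],np.median(r,0))
b=(C[...,:2]-[.465,.0708])@[np.cos(-.287),np.sin(-.287)];print('along',b[k].min(),b[k].max())
for l in range(-120,121,30):
    s=k&(abs(b*1000-l)<5)
    if s.sum()>10:print(l,np.median(C[...,2][s]).round(4),np.median(C[s]@[-np.sin(-.287),np.cos(-.287),0]).round(4))
go(.452,.056,.1,1.431)
E
```

```text
14812 [-0.00178844 -0.00318589  0.0914779 ] [0.51925242 0.0564268  0.09034033]
along -0.04495948902339775 0.12733301734037883
-30 0.0902 0.2011
0 0.0904 0.201
30 0.0904 0.2008
60 0.0903 0.2007
90 0.0904 0.2009
120 0.0903 0.2004
t 17.9 at [0.4643 0.0706 0.0824] rot [ 3.1413e+00  8.0000e-04 -2.9120e-01] q6 1.93 w 0.0176 F [-0.3  0.1 -0.9]
shift [ -7.6  17.5 -17.6] turn [-5.0000e-04  8.0000e-04 -1.7222e+00]
```

Spatula held flat at its middle. Now turning it about 98.7° and carrying it to (0.4524, 0.0562).

To row units: 17.4 mm / 750 = 0.0232, -7.2 mm / 750 = -0.0096, -1.722 rad / 4 = -0.4305.

Call:
arm_command([
  [[-0.0027,0.0053,-0.0133,0,0,-0.035,1],[-0.0053,0.0107,-0.0133,0,0,-0.0713,1],[-0.008,0.016,-0.0133,0,0,-0.1075,1],[-0.0096,0.0232,-0.0133,0,0,-0.1438,1],[-0.0096,0.0232,-0.0133,0,0,-0.18,1],[-0.0096,0.0232,-0.0133,0,0,-0.2163,1],[-0.0096,0.0232,-0.0133,0,0,-0.2525,1],[-0.0096,0.0232,-0.0133,0,0,-0.2888,1],[-0.0096,0.0232,-0.0133,0,0,-0.325,1],[-0.0096,0.0232,-0.0133,0,0,-0.3613,1],[-0.0096,0.0232,-0.0133,0,0,-0.3975,1],[-0.0096,0.0232,-0.0133,0,0,-0.4305,1]],
])

```text
time_s: 19.1
ee_pos: [0.4523, 0.056, 0.0918]
eef_rot: [-3.139, 0.0, 1.437]
force: [0.5, -0.1, 0.0]
grip_width: 0.0175
grip_force: 25.0
```

To row units: 80 mm / 750 = 0.1067, 70 mm / 750 = 0.0933.

Call:
arm_command([
  [[0,0,0.0267,0,0,0,1],[0,0,0.0667,0,0,0,1],[0,0,0.0933,0,0,0,1],[0,0,0.1067,0,0,0,1],[0,0,0.1067,0,0,0,1],[0,0,0.1067,0,0,0,1]],
])

```text
time_s: 19.7
ee_pos: [0.4531, 0.0561, 0.0133]
eef_rot: [-3.142, 0.0, 1.431]
force: [0.4, -0.8, 0.3]
grip_width: 0.0177
grip_force: 25.0
```

```bash
python3 - <<'E'
from h import *
go(.4524,.0562,.003,1.4304)
E
```

```text
t 19.7 at [0.4531 0.0561 0.0133] rot [-3.1416  0.      1.4308] q6 0.18 w 0.0177 F [ 0.4 -0.8  0.3]
shift [ 0.1 -0.7 10.3] turn [-0.      0.      0.0004]
```

Call:
arm_command([
  [[0,-0.0007,0.0067,0,0,0,1],[0,-0.0007,0.012,0,0,0,1],[0,-0.0007,0.0133,0,0,0,1],[0,-0.0007,0.0133,0,0,0,1],[0,-0.0007,0.0133,0,0,0,1]],
])

```text
time_s: 20.2
ee_pos: [0.4525, 0.0561, 0.0031]
eef_rot: [3.141, -0.0, 1.431]
force: [-0.6, -0.2, -1.0]
grip_width: 0.0176
grip_force: 25.0
```

To row units: -160 mm / 750 = -0.2133, -140 mm / 750 = -0.1867.

Call:
arm_command([
  [[0,0,0,0,0,0,-0.5],[0,0,0,0,0,0,-0.5],[0,0,0,0,0,0,-0.5],[0,0,0,0,0,0,-0.5],[0,0,-0.0533,0,0,0,-0.5],[0,0,-0.12,0,0,0,-0.5],[0,0,-0.1867,0,0,0,-0.5],[0,0,-0.2133,0,0,0,-0.5],[0,0,-0.2133,0,0,0,-0.5],[0,0,-0.2133,0,0,0,-0.5]],
])

```text
time_s: 21.2
ee_pos: [0.4521, 0.0561, 0.1622]
eef_rot: [-3.141, 0.0, 1.431]
force: [0.2, -0.3, -0.3]
grip_width: 0.0708
grip_force: 0.0
```

```bash
python3 - <<'E'
from h import *
i=cams.camera_info('wrist');p,d=cams.camera('wrist')
h=cv2.cvtColor(rect(p,'wrist',.37,.53,-.1,.22,.009,2,i),cv2.COLOR_BGR2HSV)
k=((h[...,1]>100)&(h[...,0]<20)&(h[...,2]>15)).astype(np.uint8)
r=cv2.minAreaRect(big(k));q=cv2.boxPoints(r)/2000
print(np.round(np.c_[.53-q[:,1],.22-q[:,0]],4).tolist(),r[1],r[2])
q=np.c_[.53-q[:,1],.22-q[:,0]];print(q.mean(0))
cv2.imwrite('pics/w7.png',p)
yaw=-1.711
go(.5174,-.3484,.2,-yaw*0+np.pi/2-.6)
E
```

```text
[[0.44519999623298645, 0.19089999794960022], [0.4936000108718872, 0.1842000037431717], [0.4586000144481659, -0.07079999893903732], [0.41019999980926514, -0.06419999897480011]] (514.8593139648438, 97.6530990600586) 7.815293788909912
[0.45187968 0.06001649]
t 21.25 at [0.4518 0.0561 0.1616] rot [-3.1397e+00  4.0000e-04  1.4308e+00] q6 0.18 w 0.0703 F [-0.4 -0.7  0.3]
shift [-391.4  121.3  -38.5] turn [-0.0018  0.0008  0.46  ]
```

View pics/w7.png

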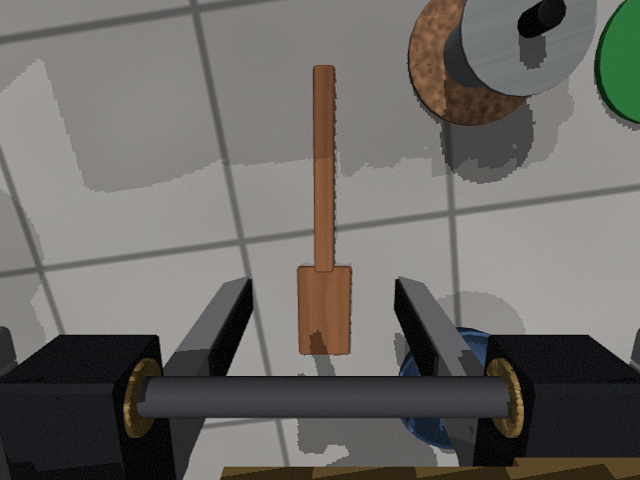

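The spatula lies flat at its target, parallel to the row with its blade to the right. Next, the red jar: top view (511,262), red cap and label; the yellow one at (488,344) is the bystander.

To row units: -391.4 mm / 750 = -0.5219, 121.3 mm / 750 = 0.1617.

Call:
arm_command([
  [[-0.06,0.0187,-0.02,0,0,0,-1],[-0.12,0.0373,-0.0333,0,0,0,-1],[-0.18,0.056,-0.0467,0,0,0,-1],[-0.24,0.0747,-0.0467,0,0,0,-1],[-0.3,0.0933,-0.0467,0,0,0,-1],[-0.36,0.112,-0.0467,0,0,0,-1],[-0.42,0.1307,-0.0467,0,0,0,-1],[-0.48,0.1493,-0.0467,0,0,0,-1],[-0.512,0.1587,-0.0467,0,0,0,-1],[-0.5219,0.1617,-0.0467,0,0,0,-1],[-0.5219,0.1617,-0.0467,0,0,0,-1],[-0.5219,0.1617,-0.0467,0,0,0,-1]],
])

```text
time_s: 22.45
ee_pos: [0.5178, -0.3472, 0.1971]
eef_rot: [-3.14, -0.001, 1.432]
force: [-0.1, -0.6, 0.3]
grip_width: 0.0939
grip_force: 0.0
```

```bash
python3 - <<'E'
from h import *
i=cams.camera_info('wrist');p,d=cams.camera('wrist');C=cloud('wrist',d,i)
h=cv2.cvtColor(p,cv2.COLOR_BGR2HSV)
k=(h[...,1]>130)&((h[...,0]<10)|(h[...,0]>170))&(d>0)&(abs(C[...,2]-.075)<.005);r=C[k];print('red top',k.sum(),r.min(0),r.max(0),circ(r))
cv2.imwrite('pics/w8.png',p)
go(.5174,-.3484,.035,1.431)
q,e=cams.camera('top');cv2.imwrite('pics/top1.png',q)
h=cv2.cvtColor(rect(q,'top',.37,.53,-.1,.22,.009),cv2.COLOR_BGR2HSV)
s=((h[...,1]>100)&(h[...,0]<20)&(h[...,2]>15)).astype(np.uint8)
R=cv2.minAreaRect(big(s));b=cv2.boxPoints(R)/2000;print(R[1],R[2],np.round(np.c_[.53-b[:,1],.22-b[:,0]].mean(0),4))
E
```

```text
red top 2302 [ 0.49679679 -0.37262426  0.07017909] [ 0.54050689 -0.32815588  0.07790399] (array([ 0.5189, -0.3504]), 0.0225)
t 22.5 at [ 0.518  -0.3471  0.1976] rot [-3.1410e+00 -5.0000e-04  1.4319e+00] q6 -0.51 w 0.0937 F [-0.6 -0.2  0.4]
shift [ -1.4  -0.3 162.6] turn [-0.0006 -0.0005  0.0009]
(515.573974609375, 95.8481674194336) 7.829077243804932 [0.4513 0.057 ]
```

View pics/w8.png

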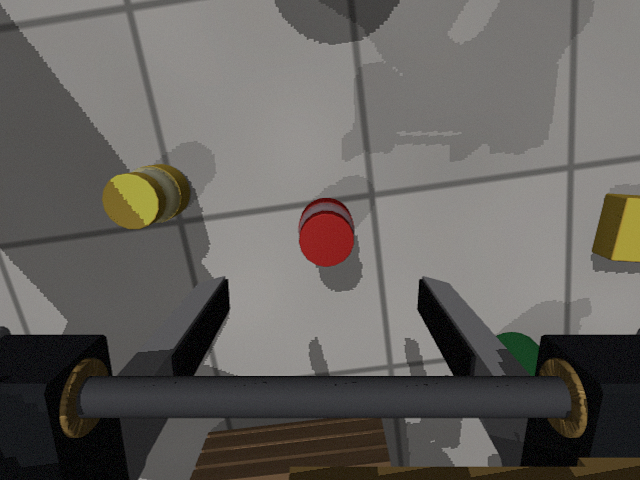

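View pics/top1.png

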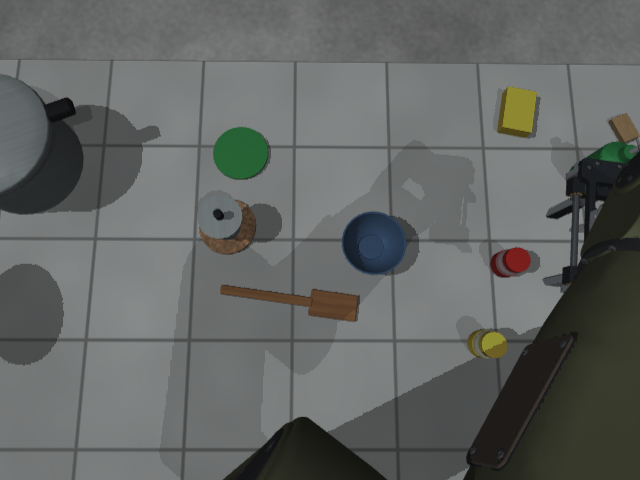

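Top view: the lidded cup on the trivet at (221,217), and the spatula in front at (288,302). Its centre is (0.451, 0.058), within 2 mm of target, at 7.8°. In the wrist view the red cap sits at (327,236) between the fingers. Descending on the jar.

To row units: 160 mm / 750 = 0.2133, -2.4 mm / 750 = -0.0032.

Call:
arm_command([
  [[-0.0032,0,0.06,0,0,0,-1],[-0.0032,0,0.12,0,0,0,-1],[-0.0032,0,0.1733,0,0,0,-1],[-0.0032,0,0.2027,0,0,0,-1],[-0.0032,0,0.2133,0,0,0,-1],[-0.0032,0,0.2133,0,0,0,-1],[-0.0032,0,0.2133,0,0,0,1],[-0.0032,0,0.2133,0,0,0,1],[-0.0032,0,0.2133,0,0,0,1],[-0.0032,0,0.2133,0,0,0,1],[-0.0032,0,0.2133,0,0,0,1],[-0.0032,0,0.2133,0,0,0,1]],
], squeeze=25)

```text
time_s: 23.75
ee_pos: [0.5177, -0.3509, 0.0382]
eef_rot: [3.141, 0.0, 1.431]
force: [1.6, 0.7, 0.5]
grip_width: 0.0499
grip_force: 5.7
```

Call:
arm_command([
  [[0,0,0,0,0,0,1],[0,0,0,0,0,0,1],[0,0,0,0,0,0,1]],
])

```text
time_s: 24.05
ee_pos: [0.5178, -0.3509, 0.0382]
eef_rot: [3.141, 0.0, 1.431]
force: [1.7, -1.1, 2.2]
grip_width: 0.049
grip_force: 25.0
```

To row units: -120 mm / 750 = -0.16, -105 mm / 750 = -0.14.

Call:
arm_command([
  [[0,0,-0.0267,0,0,0,1],[0,0,-0.08,0,0,0,1],[0,0,-0.14,0,0,0,1],[0,0,-0.16,0,0,0,1],[0,0,-0.16,0,0,0,1],[0,0,-0.16,0,0,0,1]],
])

```text
time_s: 24.65
ee_pos: [0.5169, -0.3504, 0.156]
eef_rot: [-3.139, -0.001, 1.431]
force: [-0.5, 0.3, -2.1]
grip_width: 0.0485
grip_force: 25.0
```

```bash
python3 - <<'E'
from h import *
i=cams.camera_info('wrist');p,d=cams.camera('wrist');C=cloud('wrist',d,i)
h=cv2.cvtColor(p,cv2.COLOR_BGR2HSV)
k=(h[...,1]>130)&((h[...,0]<10)|(h[...,0]>170))&(d>0)&(C[...,2]>.15)&(C[...,2]<.25);z=np.percentile(C[...,2][k],[50,90]);print(z)
k&=abs(C[...,2]-z[1])<.004;r=C[k];print('red top',k.sum(),r.min(0),r.max(0),circ(r),r.std(0))
A=np.c_[r[:,:2],np.ones(len(r))];print(np.linalg.lstsq(A,r[:,2],rcond=None)[0])
go(.5712,.0394,.16,1.431)
E
```

```text
[0.19310098 0.19390691]
red top 8455 [ 0.49172034 -0.37102688  0.18990946] [ 0.54254553 -0.32710183  0.19644211] (array([ 0.5171, -0.3468]), 0.0256) [0.01104522 0.01106298 0.00067606]
[-0.00393932 -0.00621377  0.19302692]
t 24.7 at [ 0.5168 -0.3503  0.1555] rot [-3.1384e+00 -1.8000e-03  1.4307e+00] q6 -0.51 w 0.049 F [-0.5  0.2 -1.8]
shift [393.4  -0.5  -3.8] turn [-0.0032 -0.0018 -0.0003]
```

Jar held upright and level. Carrying it to the midpoint (0.571, 0.039).

To row units: 392.4 mm / 750 = 0.5232, 388 mm / 750 = 0.5173.

Call:
arm_command([
  [[0.0267,0,-0.0053,0,0,0,1],[0.08,0,-0.0053,0,0,0,1],[0.14,0,-0.0053,0,0,0,1],[0.2,-0.0007,-0.0053,0,0,0,1],[0.26,-0.0007,-0.0053,0,0,0,1],[0.32,-0.0007,-0.0053,0,0,0,1],[0.38,-0.0007,-0.0053,0,0,0,1],[0.44,-0.0007,-0.0053,0,0,0,1],[0.4907,-0.0007,-0.0053,0,0,0,1],[0.5173,-0.0007,-0.0053,0,0,0,1],[0.5232,-0.0007,-0.0053,0,0,0,1],[0.5232,-0.0007,-0.0053,0,0,0,1]],
])

```text
time_s: 25.9
ee_pos: [0.5712, 0.0386, 0.161]
eef_rot: [-3.14, 0.0, 1.432]
force: [-0.1, 0.4, -1.2]
grip_width: 0.0492
grip_force: 25.0
```

To row units: 110 mm / 750 = 0.1467, 95 mm / 750 = 0.1267.

Call:
arm_command([
  [[0,0,0.0267,0,0,0,1],[0,0,0.08,0,0,0,1],[0,0,0.1267,0,0,0,1],[0,0,0.1467,0,0,0,1],[0,0,0.1467,0,0,0,1],[0,0,0.1467,0,0,0,1]],
])

```text
time_s: 26.5
ee_pos: [0.5725, 0.0374, 0.0533]
eef_rot: [3.14, -0.0, 1.43]
force: [1.0, 0.6, -1.1]
grip_width: 0.0489
grip_force: 25.0
```

```bash
python3 - <<'E'
from h import *
go(.5711,.0384,.0375,1.431)
E
```

```text
t 26.5 at [0.5725 0.0374 0.0533] rot [ 3.1402e+00 -1.0000e-04  1.4303e+00] q6 0.14 w 0.0489 F [ 1.   0.6 -1.1]
shift [ 0.8 -1.5 15.8] turn [ 0.0014 -0.0001 -0.0007]
```

To row units: 13 mm / 750 = 0.0173, 11 mm / 750 = 0.0147.

Call:
arm_command([
  [[0.0007,-0.0011,0.008,0,0,0,1],[0.0007,-0.0011,0.0147,0,0,0,1],[0.0007,-0.0011,0.0173,0,0,0,1],[0.0007,-0.0011,0.0173,0,0,0,1],[0.0007,-0.0011,0.0173,0,0,0,1]],
])

```text
time_s: 27.0
ee_pos: [0.5712, 0.0385, 0.0391]
eef_rot: [3.141, -0.0, 1.431]
force: [-0.3, -0.5, -1.9]
grip_width: 0.0487
grip_force: 25.0
```

To row units: 2 mm / 750 = 0.0027, 1 mm / 750 = 0.0013.

Call:
arm_command([
  [[0,0,0.0013,0,0,0,1],[0,0,0.0027,0,0,0,1],[0,0,0.0027,0,0,0,1]],
])

```text
time_s: 27.3
ee_pos: [0.5713, 0.0385, 0.038]
eef_rot: [3.141, -0.0, 1.431]
force: [-5.4, 0.2, 10.5]
grip_width: 0.0491
grip_force: 25.0
```

Touchdown. Release, rise, then swing away to the right for a final look.

To row units: -160 mm / 750 = -0.2133, -125 mm / 750 = -0.1667.

Call:
arm_command([
  [[0,0,-0.0013,0,0,0,1],[0,0,-0.0013,0,0,0,-1],[0,0,-0.0013,0,0,0,-1],[0,0,-0.0013,0,0,0,-1],[0,0,-0.0013,0,0,0,-1],[0,0,-0.0467,0,0,0,-1],[0,0,-0.1067,0,0,0,-1],[0,0,-0.1667,0,0,0,-1],[0,0,-0.2133,0,0,0,-1],[0,0,-0.2133,0,0,0,-1]],
])

```text
time_s: 28.3
ee_pos: [0.5728, 0.0385, 0.2021]
eef_rot: [3.133, -0.001, 1.431]
force: [0.1, 0.3, 0.3]
grip_width: 0.0943
grip_force: 0.0
```

To row units: -380 mm / 750 = -0.5067, -360 mm / 750 = -0.48.

Call:
arm_command([
  [[-0.06,0,0,0,0,0,-1],[-0.12,0,0,0,0,0,-1],[-0.18,0,0,0,0,0,-1],[-0.24,0,0,0,0,0,-1],[-0.3,0,0,0,0,0,-1],[-0.36,0,0,0,0,0,-1],[-0.42,0,0,0,0,0,-1],[-0.48,0,0,0,0,0,-1],[-0.5067,0,0,0,0,0,-1],[-0.5067,0,0,0,0,0,-1],[-0.5067,0,0,0,0,0,-1]],
])

```text
time_s: 29.4
ee_pos: [0.5181, -0.3371, 0.1963]
eef_rot: [-3.141, -0.001, 1.431]
force: [0.4, 0.9, -0.4]
grip_width: 0.094
grip_force: 0.0
```

```bash
python3 - <<'E'
from h import *
go(0.57,0,.2,1.43)
p,d=cams.camera('top');C=cloud('top',d);cv2.imwrite('pics/top2.png',p)
def box(cx,cy,r,z):return cv2.cvtColor(rect(p,'top',cx-r,cx+r,cy-r,cy+r,z),cv2.COLOR_BGR2HSV),cx+r,cy+r
h,X,Y=box(.5516,-.0999,.09,.05);b=fit(big((h[...,1]>80)&(h[...,0]>90)&(h[...,0]<130)),X,Y);print('bowl',b)
h,X,Y=box(.37,-.3,.05,.075);print('yel',fit(big((h[...,1]>150)&(h[...,0]>20)&(h[...,0]<35)),X,Y))
def top(cx,cy,r,zl,zh,n):
    m=(d>0)&(abs(C[...,0]-cx)<r)&(abs(C[...,1]-cy)<r)&(C[...,2]>zl)&(C[...,2]<zh);q=C[m];print(n,m.sum(),circ(q),((q.min(0)+q.max(0))/2).round(4));
top(.571,.038,.035,.07,.08,'jar');top(.59,.177,.05,.082,.094,'lid')
h=cv2.cvtColor(rect(p,'top',.37,.53,-.1,.22,.009),cv2.COLOR_BGR2HSV)
R=cv2.minAreaRect(big((h[...,1]>100)&(h[...,0]<20)&(h[...,2]>15)));q=cv2.boxPoints(R)/2000;print('spat',R[2],np.c_[.53-q[:,1],.22-q[:,0]].mean(0))
E
```

```text
t 29.4 at [ 0.5181 -0.3371  0.1963] rot [-3.1407e+00 -7.0000e-04  1.4307e+00] q6 -0.5 w 0.094 F [ 0.4  0.9 -0.4]
shift [341.    4.3  -3.5] turn [-0.0009 -0.0007  0.0007]
bowl [ 0.5517 -0.0999  0.1174  0.1181]
yel [ 0.3704 -0.2975  0.0428  0.0475]
jar 481 (array([0.5692, 0.0364]), 0.0224) [0.5693 0.0367 0.0744]
lid 1471 (array([0.5897, 0.1769]), 0.0403) [0.59   0.177  0.0885]
spat 7.733598709106445 [0.45109928 0.05702664]
```

View pics/top2.png

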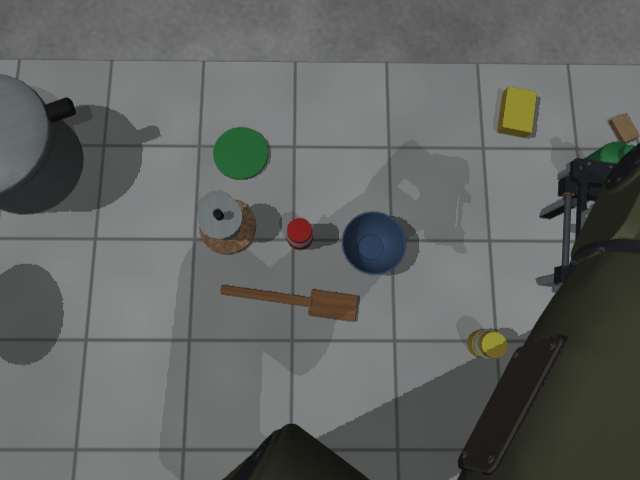

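The final view shows everything in place: lidded cup on the cork trivet (221,217), red jar (299,234) and bowl (374,243) in line, spatula (288,302) in front with its blade to the right. Every piece is within about 2 mm of its place. The bowl and yellow jar have not moved.

```bash
python3 -c "
from station import ctrl
print(ctrl.hand_in())"
```

```text
the job is handed in; nothing more can be done
None
```

The counter is set as asked and handed in at about 29 s of robot time, with each piece measured within about 3 mm of its place; the hand-in gave no verdict.

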